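# Cover the bench spinner and hold its run plunger at half travel

## Task

Pick the larger of the two knobbed steel covers off the table and set it on the open bowl of the bench spinner, without dropping it, so that it sits seated and level; then let go of it. Only then press the spring-loaded run plunger at the other end of the spinner down to half of its 20 mm travel (dark ring on its stem level with the collar; never to the stop) and keep it pressed there: the program finishes while still holding it. Leave the smaller cover, the tape roll and the vials where they are.

Things in the scene. Friction and masses are not known exactly. Their poses are not given: they have to be found in the camera images.
- spinner: fixed bench spinner: white base 120 x 230 x 50 mm (its x, y, z). Origin: centre of its underside, on the table. 52 mm towards +y stands an open round steel bowl, 100 mm outer and 92 mm inner diameter, rim 95 mm above the table, with a low grey rotor inside (top 14 mm below the rim). 80 mm towards -y is the run plunger
- bowl_rim (a point): centre of the bowl's mouth, in the plane of the rim (95 mm above the table); z up
- cover: larger loose cover, about 0.14 kg: steel plate 106 mm across, 5 mm thick; under it a centring disc 86 mm across, 6 mm deep, that drops into the bowl with 3 mm play all round; on top a grey cylinder knob, 24 mm across, 28 mm high, to grip. Origin: centre of the disc's underside, z up; plate top at 11 mm, knob 11 to 39 mm. Lies level left of the spinner; may swap places with the smaller cover
- cover_seat (a point): on the large cover's axis, in the plane of the plate's underside (6 mm above cover): coincides with bowl_rim when seated
- cover_knob (a point): centre of the top of the large cover's knob, 39 mm above cover
- plunger (a joint): travel of the run plunger in m: 0 fully up, 0.020 at the stop; half travel is 0.010. It moves straight down and springs back: 2 N to start it, 6 N at half travel, 10 N at the stop (400 N/m)
- plunger_top (a point): centre of the flat top of the plunger's round grey head (36 mm across, 10 mm thick), moves with it; 96 mm above the table when up, 86 mm at half travel. A 14 mm steel stem under the head carries a thin dark ring 10 mm above its steel collar when up, level with the collar's top at half travel
- small_cover: the smaller cover, same shape and material: plate 78 mm across, same knob; too small for this bowl. Leave alone. Origin: centre of its underside
- tape_roll: bystander: upright roll of surgical tape, 47 mm across, 56 mm high; origin centre of its underside
- brown_vial: bystander: small brown vial with a green band, 24 mm across, 50 mm high; origin centre of its underside
- capped_vial: bystander: small white vial with a copper-brown cap, 25 mm across, 44 mm high; origin centre of its underside

How it is judged:
By the outcome, as a careful person would: the job done as asked, in the order asked, and still so for the second after the job is handed in, while the arm keeps its last pose, push and grip.
It also fails if it takes over 48 s, if anything falls off the work surface, if the arm or the gripper's body presses on something with over 40 N, if the wrist force passes 120 N, or if a joint passes its speed limit or range.

## Robot

A 6-joint arm with a two-finger parallel gripper is mounted at the origin on a cart in front of the work surface, level with it; the furniture and walls round the work are solid. World frame = base frame: x ahead of the robot, y to its left, z up, the work surface at z = 0. Lengths are in mm, angles in rad, forces in N, time in s.
With the tool pointing down it reaches from about 350 to 875 mm from the base axis. Payload 4.2 kg.
Tool frame: the origin (TCP) lies between the finger pads; the fingertips stand 17 mm ahead of it and the grasp point (between the pads) lies 2 mm behind it; z points along the fingers, y is the line along which they close (so a half turn about z gives the same grasp; the last joint's range is limited). The gripper opens to 85 mm and grips with 20 to 120 N. Pads are 22 mm wide; open, the fingers measure 114 mm over their backs; the gripper's body (76 mm by 85 mm) begins 54 mm behind the grasp point. The pads swing forward as they close: fully open they stand 13 mm farther back than shut.
Start: joints at [-0.857, 0.385, 0.008, 0, -1.194, -0.259], TCP at [274.563, -561.44, 248.312] pointing down, gripper open.
Joint ranges: [-3.14, 3.14], [-1.21, 2.06], [-1.07, 1.41], [-3.16, 2.05], [-2.99, -0.16], [-3.1, 3.1]. Speed limits (rad/s): [2.79, 2.79, 3.14, 3.14, 3.14, 3.14].

## Interface

Orientations are given as a unit quaternion [x, y, z, w].
In Python, from bench import arm gives the robot as it stands.
- The arm moves only by the tool jog_arm, called after "Call:" as name(argument=value, ...), one argument or row to a line, values as JSON. Schema: {"type":"object","properties":{"rows":{"type":"array","items":{"type":"array","items":{"type":"number"},"minItems":6,"maxItems":6},"minItems":1,"maxItems":10},"finger_gap":{"type":"number"},"only":{"type":"string"},"quiet":{"type":"boolean"},"lines":{"type":"string"}},"required":["rows"],"additionalProperties":false}. rows is a list of rows, 1 to 10 of them, each of 6 numbers: dx, dy, dz in mm, then a rotation vector rx, ry, rz in rad; each row is the pose to reach, as a shift and turn from the pose commanded when the call began, along the tool's axes at that moment; what a row does not reach only later rows make up. A row lasts 1/10 s, in which the tool goes at most 50 mm and 0.15 rad, less where a joint would pass 70% of its speed; a pose out of reach is approached as far as the arm can. finger_gap is the finger opening in mm, set as the call begins (left out keeps the last). The fingers move at their own pace and stop on an object; the grip force is fixed at half the most. Time passes only in rows, so rows that do not move let the fingers close. The tool returns the time, the measured TCP pose, the force, the opening and the grip force at its end. only (a regular expression) keeps the lines of the reply that match it, lines (a string "A,B") keeps lines A to B, and quiet returns only ok. Input that does not fit is refused with a message, and nothing moves.
- arm.read_state(): the state, without advancing time (a new reading comes with each control period).
- arm.get_image(name): name is "scene" or "top"; returns the picture (420x560x3 uint8, blue, green, red); there is no depth.
- arm.get_calibration(name): a dict with "K" (3x3 intrinsics, pixels), "rvec" (rotation vector, rad) and "tvec" (3), from world to camera coordinates, as OpenCV has them. Camera axes: x right, y down, z forward; pixel columns grow to the right and rows downward; lengths in mm; the calibration is good to about 2 mm. A picture is of the moment at which its call begins. get_calibration takes no time and is no camera call.
- arm.job_done(): hands the job in; it is judged then, once.
The state is a dict: "clock": time; "joints": joint angles; "joint_vel": joint speeds; "joint_efforts": joint torques, N m; "position": TCP position; "ee_rot": TCP orientation; "contact_force": force on the tool from outside, world axes, zero at the start; "wrist_torque": the same for the moment, N m; "gripper_width": finger opening in mm; "grasp_force": force on a finger pad.
Only numpy, scipy, OpenCV 4.12 (cv2) and the standard library are available. Lean on these libraries where they do the work, as an engineer would, in place of code of your own. Each camera call takes 0.05 s, during which the arm holds its last target. There are 200 camera calls.

## Working session

There is one attempt and no reset: what is moved stays moved. The work goes in short steps, Python scripts to look and compute and a tool call to move; the robot and the scene stay as the last step left them, time stands still between calls to the robot, and variables do not carry over. Pictures are saved under pics/ and viewed, at most 10 in all, crops included, and the job is handed in when it is done.

```bash
ls; mkdir -p pics; python3 - <<'E'
from bench import arm
import cv2
for n in("scene","top"):
    cv2.imwrite(f"pics/{n}0.png",arm.get_image(n)); c=arm.get_calibration(n); print(n,c)
s=arm.read_state(); print(s)
E
```

```text
bench.py
pics
scene {'K': array([[442.2321328 ,   0.        , 279.14684058],
       [  0.        , 442.2321328 , 210.42508908],
       [  0.        ,   0.        ,   1.        ]]), 'rvec': array([ 1.01785278, -2.22987368,  1.18059942]), 'tvec': array([516.5239072 , 218.24923453, 698.5482727 ])}
top {'K': array([[425.34266775,   0.        , 281.30616625],
       [  0.        , 425.34266775, 205.69404338],
       [  0.        ,   0.        ,   1.        ]]), 'rvec': array([ 2.19873936, -2.1478747 ,  0.13165018]), 'tvec': array([228.1878359 , 546.64211999, 899.8337639 ])}
{'clock': 0.1, 'joints': array([-8.57385168e-01,  3.85465195e-01,  6.74069895e-03, -4.39729150e-04,
       -1.19400297e+00, -2.58601691e-01]), 'joint_vel': array([ 8.32219970e-04, -2.43272130e-03,  4.49526388e-03,  2.44863261e-03,
       -2.01687462e-05,  8.88639336e-04]), 'joint_efforts': array([-3.71170809e-04, -3.93319809e+01,  1.88929886e+01,  4.19789940e+00,
       -2.61039597e-03,  2.17812618e-05]), 'position': array([ 274.35345969, -561.00812509,  247.33044485]), 'ee_rot': array([-2.25370718e-01,  9.74272583e-01,  9.49218488e-04, -2.70317097e-04]), 'contact_force': array([-0.14797739,  0.42192994, -0.04218553]), 'wrist_torque': array([ 0.0599862 ,  0.04881979, -0.01323333]), 'grasp_force': 0.0, 'gripper_width': 85.57202419948452}
```

View pics/scene0.png

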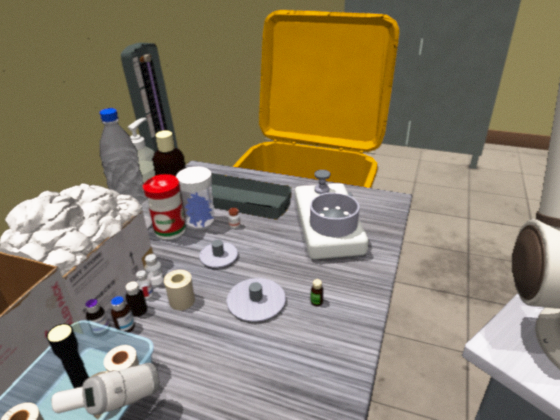

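View pics/top0.png

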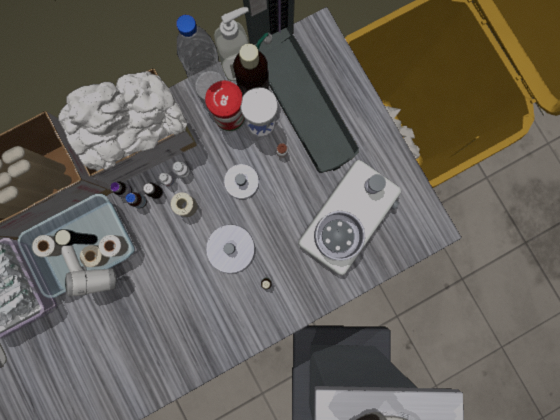

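The scene view shows the large cover at about (256,299), the small cover at (218,255), the bowl at (334,213) and the plunger at (322,178). In the top view the large cover is at (230,249), the bowl at (338,237) and the plunger head at (375,184). I'll enlarge these areas to measure them.

```bash
python3 - <<'E'
import cv2,numpy as np
t=cv2.imread("pics/top0.png");s=cv2.imread("pics/scene0.png")
f=lambda a,x,y,w,h:cv2.resize(a[y:y+h,x:x+w],(400,300),interpolation=cv2.INTER_CUBIC)
cv2.imwrite("pics/c1.png",np.vstack([np.hstack([f(t,190,210,100,75),f(t,295,160,120,90+0)]),np.hstack([f(s,210,265,100,75),f(s,285,165,100,75)])]))
E
```

```text
(no output)
```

View pics/c1.png

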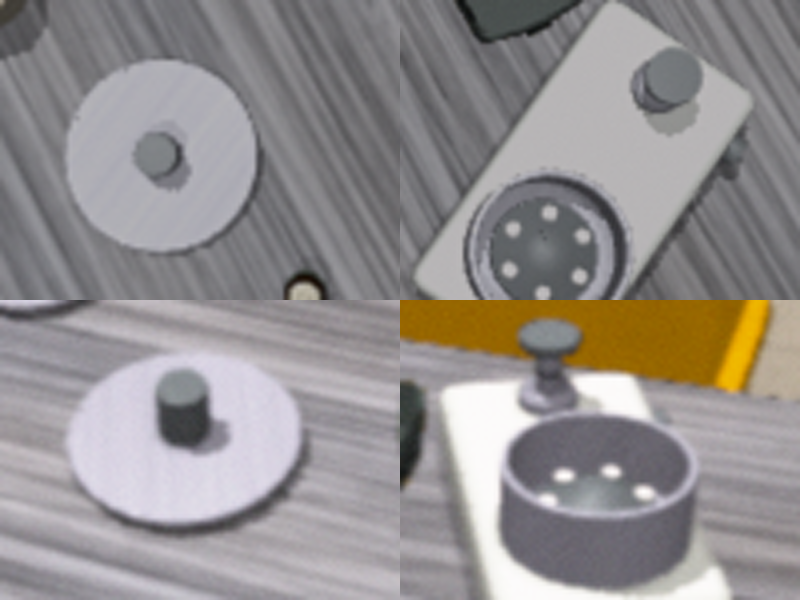

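The crops show the plate as a clear lavender disc with a darker knob. The bowl rim is a thin light ring, and the plunger head is a grey disc with the yellow bin behind it in the scene view. Next I'll sample colours for the masks.

```bash
python3 - <<'E'
import cv2
t=cv2.imread("pics/top0.png");s=cv2.imread("pics/scene0.png")
p=lambda a,y,x0,x1,st=1:print(y,x0,[tuple(map(int,v)) for v in a[y,x0:x1:st]])
p(t,249,200,216);p(t,249,246,262);p(s,305,220,236);p(s,305,278,292)
p(t,237,310,326);p(t,237,352,366);p(s,210,305,316);p(s,210,354,364); p(t,184,360,388);p(s,175,310,335)
E
```

```text
249 200 [(137, 133, 133), (144, 140, 141), (138, 134, 135), (130, 126, 126), (122, 120, 120), (126, 122, 123), (161, 155, 156), (182, 177, 177), (181, 174, 175), (181, 174, 174), (181, 173, 174), (181, 174, 175), (181, 173, 175), (182, 175, 176), (182, 175, 176), (181, 175, 176)]
249 246 [(182, 174, 174), (182, 176, 177), (182, 175, 175), (181, 173, 173), (181, 172, 173), (181, 172, 174), (181, 172, 173), (170, 163, 163), (91, 85, 86), (80, 77, 78), (109, 105, 106), (122, 118, 118), (139, 134, 135), (140, 137, 137), (133, 128, 129), (130, 126, 127)]
305 220 [(187, 180, 189), (188, 181, 189), (193, 189, 195), (194, 190, 195), (193, 189, 194), (190, 186, 191), (184, 178, 183), (191, 180, 187), (220, 205, 208), (227, 215, 219), (228, 215, 220), (226, 212, 217), (228, 214, 219), (228, 214, 219), (227, 213, 218), (227, 213, 219)]
305 278 [(226, 212, 218), (226, 213, 215), (223, 209, 213), (222, 207, 213), (206, 190, 196), (163, 151, 155), (107, 100, 104), (98, 96, 98), (108, 107, 110), (135, 130, 134), (160, 153, 158), (164, 161, 164), (164, 156, 162), (164, 157, 163)]
237 310 [(182, 181,
[... 1042 characters left out ...]
1), (127, 124, 120), (126, 123, 119), (126, 122, 120), (125, 121, 117), (123, 120, 117), (123, 119, 116), (123, 120, 117), (122, 120, 116), (122, 119, 116), (121, 118, 114), (122, 119, 115), (120, 117, 113), (119, 115, 111), (119, 115, 112), (140, 137, 136), (181, 180, 183), (182, 181, 183)]
175 310 [(0, 101, 150), (0, 101, 150), (0, 101, 149), (0, 98, 143), (47, 98, 128), (91, 98, 104), (119, 116, 114), (136, 131, 128), (140, 138, 129), (144, 142, 134), (143, 139, 134), (143, 139, 135), (142, 140, 135), (145, 141, 136), (145, 140, 134), (142, 141, 132), (141, 137, 132), (139, 135, 130), (120, 118, 113), (84, 96, 104), (34, 88, 118), (0, 97, 143), (0, 101, 151), (0, 104, 152), (0, 105, 152)]
```

```bash
cat >h.py <<'E'
import cv2,numpy as np
from bench import arm
from scipy.optimize import least_squares
C={n:arm.get_calibration(n) for n in("scene","top")}
def plane(n,px,z):
    "pixels -> world points on plane z"
    c=C[n];R=cv2.Rodrigues(c["rvec"])[0];o=-R.T@c["tvec"]
    px=np.atleast_2d(np.float64(px)); d=np.c_[px,np.ones(len(px))]@np.linalg.inv(c["K"]).T@R
    return o+d*((z-o[2])/d[:,2])[:,None]
def proj(n,p):
    c=C[n];return cv2.projectPoints(np.float64(np.atleast_2d(p)),c["rvec"],c["tvec"],c["K"],None)[0][:,0]
def circ(n,px,z,r=None):
    "robust circle through edge pixels on plane z"
    p=plane(n,px,z)[:,:2];m=p.mean(0)
    if r: q=least_squares(lambda v:np.hypot(*(p-v).T)-r,m,loss="soft_l1",f_scale=1.).x; e=np.hypot(*(p-q).T)-r
    else: q=least_squares(lambda v:np.hypot(*(p-v[:2]).T)-v[2],[*m,30],loss="soft_l1",f_scale=1.).x; e=np.hypot(*(p-q[:2]).T)-q[2]
    return q,np.abs(e).mean()
def blob(mask,pt,maxd=12):
    "largest blob contour containing/near pt"
    cs=cv2.findContours(np.uint8(mask)*255,cv2.RETR_EXTERNAL,cv2.CHAIN_APPROX_NONE)[0]
    cs=[c for c in cs if cv2.pointPolygonTest(c,tuple(map(float,pt)),True)>-maxd]
    return max(cs,key=cv2.contourArea)[:,0]
E
python3 - <<'E'
from h import *
t=cv2.imread("pics/top0.png");s=cv2.imread("pics/scene0.png")
for n,a,pk,ph in(("top",t,(230,249),(375,184)),("scene",s,(256,299),(322,175))):
    b=cv2.GaussianBlur(a,(3,3),0).astype(int); d=b[...,0]-b[...,1]; g=b.sum(2)/3
    m=(d>=(6 if n=="top" else 9))&(g>(155 if n=="top" else 195))
    c=blob(cv2.morphologyEx(np.uint8(m),cv2.MORPH_OPEN,np.ones((3,3))),pk)
    print(n,"plate",circ(n,c,11),"ext",c.min(0),c.max(0))
    k=(b[...,1]-b[...,2]>=1)&(b[...,0]-b[...,2]>3)&(b[...,0]-b[...,2]<20)&(g<160)
    for nm,pt in(("knob",(229,249) if n=="top" else (256,289)),("head",ph)):
        try:
            c=blob(k,pt,5);print(nm,c.min(0),c.max(0),circ(n,c,39 if nm=="knob" else 96))
        except ValueError: print(nm,"none")
f=lambda a,x,y:cv2.resize(a[y:y+75,x:x+100],(400,300),interpolation=cv2.INTER_NEAREST)
cv2.imwrite("pics/c2.png",np.hstack([f(t,290,200),f(s,285,165)]))
E
```

```text
top plate (array([446.28543654, 351.32949857,  49.38150057]), np.float64(1.8700037406508883)) ext [207 225] [252 271]
knob [223 242] [234 254] (array([446.03494365, 351.13263713,  11.65540468]), np.float64(0.7080104802423047))
head [368 175] [385 191] (array([585.45037943,  49.72938411,  16.59834901]), np.float64(0.632029821012708))
scene plate (array([448.8764158 , 352.4761456 ,  50.87442322]), np.float64(0.8456274869233545)) ext [227 277] [283 319]
knob [249 283] [261 300] (array([441.61188341, 357.59298109,  13.9396895 ]), np.float64(3.321331244629636))
head [317 172] [328 178] (array([584.5157597 ,  53.15694389,  12.40145952]), np.float64(1.335819176805436))
```

View pics/c2.png

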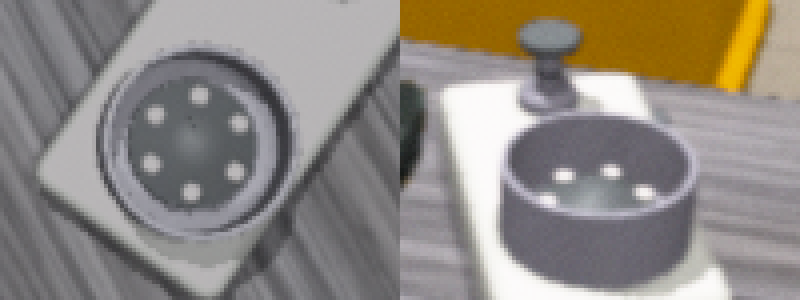

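The bowl's outer edge in the top view spans about x 314–363 and y 210–259. In the scene view the rim is a bright ridge centred near (335,206), with half-axes of about 24 × 13 px. I'll find rim edge points along radial lines in both views.

```bash
cat >>h.py <<'E'
def radial(img,c,ax,lo,hi,kind,th=np.arange(0,360,6)):
    "pixels of ridge / dark-to-light edge along radial lines, refined"
    g=cv2.GaussianBlur(cv2.cvtColor(img,cv2.COLOR_BGR2GRAY),(0,0),.6).astype(np.float32);out=[]
    for a in np.radians(th):
        u=np.array([np.cos(a)*ax[0],np.sin(a)*ax[1]]);L=np.hypot(*u);r=np.arange(lo,hi,.1)
        p=np.float32(c+u/L*(L+r)[:,None]);v=cv2.remap(g,p[:,0].copy(),p[:,1].copy(),cv2.INTER_CUBIC).ravel()
        w=v if kind=="ridge" else np.gradient(v)*(1 if kind=="up" else -1)
        i=w.argmax()
        if 0<i<len(r)-1: out.append(p[i])
    return np.array(out)
E
python3 - <<'E'
from h import *
t=cv2.imread("pics/top0.png");s=cv2.imread("pics/scene0.png")
for n in C: R=cv2.Rodrigues(C[n]["rvec"])[0];o=-R.T@C[n]["tvec"];print(n,"cam",o.round(), "nadir px",proj(n,[o[0],o[1],0]) if n=="top" else "")
p=radial(t,np.array([338.7,235.]),(24.5,24.5),-3,4,"up");print("top rim",circ("top",p,95),circ("top",p,95,50))
w=plane("top",p,95)[:,:2];
q=circ("top",p,95,50)[0];print((np.hypot(*(w-q).T)-50).round(1))
p=radial(s,np.array([335,206.]),(24.,12.8),-3.,3.,"ridge");print("scene rim",len(p),circ("scene",p,95),circ("scene",p,95,48))
# head in scene: non-yellow above stem ; use upper/side edge against yellow bin
b=s.astype(int); m=(b[...,0]>60); m[:165]=0; m[181:]=0; m[:,:308]=0;m[:,338:]=0
c=blob(m,(322,176));print("head",c.min(0),c.max(0))
h=cv2.cvtColor(s,cv2.COLOR_BGR2GRAY)[168:186,312:333];print(h)
# knob/head in top with edge
print("top head",circ("top",radial(t,np.array([376.6,183.]),(9,9),-3,3,"up"),96))
print("top knob",circ("top",radial(t,np.array([228.8,248.3]),(5.5,5.5),-2,2.5,"up"),39))
print("top plate",circ("top",radial(t,np.array([229.9,248.5]),(23,23),-3,3,"down"),11,53))
print("scene plate",circ("scene",radial(s,np.array([256,299.]),(29,21),-3,3,"down"),11,53))
print("top small",circ("top",radial(t,np.array([241,182.]),(16.5,16.5),-3,3,"down"),11))
E
```

```text
scene cam [-28. 682. 580.] nadir px 
top cam [442. 253. 949.] nadir px [[274.58028367 251.10151399]]
top rim (array([476.24130409, 127.13520076,  48.67111375]), np.float64(1.3509007344563722)) (array([475.7365355 , 126.98055489]), np.float64(1.7956972202542711))
[ 0.4 -0.9 -0.6 -1.7 -2.  -2.  -2.3 -2.4 -1.9 -3.4 -3.7 -4.5 -4.3 -4.7
 -5.1 -5.4 -6.5  0.9  0.3  0.2  3.6 -0.6 -1.2 -1.7 -1.1 -1.6 -1.1 -1.5
 -1.4 -0.2 -0.7  0.  -0.8 -0.8 -1.2 -0.4  0.1  0.3 -6.  -4.3 -3.  -3.
 -2.7 -3.2 -1.7 -2.2 -1.2 -2.2 -0.9 -1.  -0.6  0.5 -1.1 -0.1  0.7 -0.
 -0.5 -0.5  0.5 -0.3]
scene rim 44 (array([480.68664942, 121.89203743,  48.20218563]), np.float64(0.9259267981745279)) (array([480.48709989, 121.84257162]), np.float64(0.9369057873123908))
head [308 169] [329 180]
[[108 106 104 103 103 104 104 105 108 107 107 111 107 108 106 109 106 107
  106 108 105]
 [100 106 105 104 104 103 107 112 117 119 117 115 114 108 107 108 106 109
  106 108 105]
 [105 106 105 103 107 109 109 123 131 132 137 134 127 118 118 114 109 108
  108 106 105]
 [105 103 103 103 114 131 132 134 137 141 138 140 136 138 134 129 122 116

[... 1004 characters left out ...]
161 161 158 151 129  85  65  77  73  70  71  96 131 153 174 184
  184 191 193]
 [182 179 184 180 172 168 145 106  76  69  70  66  72  85 114 161 207 230
  237 240 245]
 [219 219 214 201 185 173 148 110  88  93  88  90  84  85 100 152 214 243
  248 250 251]]
top head (array([584.88350722,  50.05843417,  18.52877207]), np.float64(0.8582343514470505))
top knob (array([446.10554412, 350.09554624,  13.16068154]), np.float64(0.5654810119656701))
top plate (array([446.24448161, 351.59614829]), np.float64(1.0445434637314888))
scene plate (array([447.84066636, 352.92852115]), np.float64(0.7723408036106355))
top small (array([596.78074705, 332.05889345,  38.20267622]), np.float64(0.43634662400774193))
```

```bash
python3 - <<'E'
from h import *
t=cv2.imread("pics/top0.png");s=cv2.imread("pics/scene0.png")
def prof(img,c,ax,lo,hi):
    g=cv2.cvtColor(img,cv2.COLOR_BGR2GRAY).astype(np.float32)
    for A in range(0,360,20):
        a=np.radians(A);u=np.array([np.cos(a)*ax[0],np.sin(a)*ax[1]]);L=np.hypot(*u);r=np.arange(lo,hi,.5)
        p=np.float32(c+u/L*(L+r)[:,None]);v=cv2.remap(g,p[:,0].copy(),p[:,1].copy(),cv2.INTER_LINEAR).ravel();print(A,v.astype(int))
# ray-circle of centre candidates, in pixels
e=[proj("top",[476.5+50*np.cos(a),127+50*np.sin(a),95])[0] for a in np.linspace(0,6.28,40)]
(cx,cy),(w,h),_=cv2.fitEllipse(np.float32(e));print(cx,cy,w,h)
prof(t,np.array([cx,cy]),(w/2,h/2),-4,4.1)
e=[proj("scene",[478+48*np.cos(a),126+48*np.sin(a),95])[0] for a in np.linspace(0,6.28,40)]
E_=cv2.fitEllipse(np.float32(e));print(E_)
p=radial(s,np.array([335,206.]),(24.,12.8),-3.,3.,"ridge");W=plane("scene",p,95)[:,:2]
q=circ("scene",p,95,48)[0];d=W-q
for x,y,D in zip(p,W,d):print(x.round(1),y.round(),round(float(np.hypot(*D)-48),1),int(np.degrees(np.arctan2(D[1],D[0]))),end=" | ")
E
```

```text
337.77642822265625 235.63172912597656 49.394203186035156 50.15104675292969
0 [118  93  77  62  61  61  72  83 107 131 146 160 167 173 177 181 181]
20 [134 109  86  73  65  68  76 101 128 146 160 151 137 124 109  94  81]
40 [125 109  90  74  70  83 103 129 149 157 140 124 105  88  75  69  66]
60 [131 113  94  90 107 131 146 153 145 137 137 140 139 136 133 129 122]
80 [134 115 115 123 135 150 150 143 144 147 149 150 150 150 150 150 150]
100 [151 151 156 161 149 131 127 129 135 143 147 148 149 149 149 151 158]
120 [147 154 161 150 130 111 116 124 130 134 139 150 162 171 177 173 165]
140 [152 155 149 125  99  78 102 135 163 176 182 182 182 181 181 180 176]
160 [161 162 147 126  99  75  98 126 152 173 179 181 181 181 181 181 182]
180 [137 150 163 142 113  97  85 118 162 175 182 182 181 181 181 182 182]
200 [133 147 161 164 134 108 120 138 158 175 180 181 182 181 180 177 170]
220 [122 131 144 156 156 149 143 151 165 175 180 181 181 179 170 158 140]
240 [115 112 110 113 132 153 167 175 181 181 181 182 182 181 181 181 181]
260 [105  86  74  92 113 142 165 170 174 178 182 182 181 181 181 181 
[... 1315 characters left out ...]
3 | [313.6 211.1] [491. 170.] 0.9 77 | [318.6 194. ] [530. 117.] 2.2 -5 | [321.8 193.8] [526. 112.] -0.9 -12 | [324.3 193.2] [525. 106.] -0.8 -19 | [327.  192.9] [522. 101.] -1.7 -26 | [329.5 192.1] [521.  95.] 0.4 -34 | [332.  190.8] [521.  87.] 5.1 -40 | [343.7 191.8] [501.  72.] 6.1 -67 | [345.7 193.2] [495.  73.] 2.7 -73 | [347.4 194.6] [488.  75.] -0.0 -80 | [349.1 195.6] [483.  75.] -1.1 -86 | [351.1 196.4] [478.  74.] -0.3 -92 | [353.2 197.3] [473.  74.] 0.9 -98 | [354.4 198.5] [468.  75.] 0.2 -104 | [355.5 199.7] [464.  77.] -0.2 -110 | [356.4 200.9] [459.  79.] -0.4 -116 | [357.4 202.1] [455.  81.] 0.0 -122 | [358.1 203.4] [451.  84.] 0.2 -127 | [358.3 204.7] [447.  87.] -0.1 -133 |
```

```bash
python3 - <<'E'
from h import *
c=np.array([337.776,235.632]);ax=(24.7,25.07)
e=[proj("top",[476.5+50*np.cos(a),127+50*np.sin(a),95])[0] for a in np.linspace(0,6.28,40)]
inn={240:-2,260:-1.9,280:-1.5,300:-1,320:.2,340:0,0:0,20:-.3,40:-.8}; out={120:-2,140:-2.5,160:-2.5,180:-2.2,200:-2}
def pts(d):
    o=[]
    for A,r in d.items():
        a=np.radians(A);u=np.array([np.cos(a)*ax[0],np.sin(a)*ax[1]]);L=np.hypot(*u);o.append(c+u/L*(L+r))
    return plane("top",o,95)[:,:2]
P=np.r_[pts(inn),pts(out)];r=np.r_[np.full(len(inn),46),np.full(len(out),50)]
f=least_squares(lambda v:np.hypot(*(P-v).T)-r,[478,125],loss="soft_l1");print(f.x,f.fun.round(1))
s=cv2.imread("pics/scene0.png");p=radial(s,np.array([335,206.]),(24.,12.8),-3.,3.,"ridge")
q=circ("scene",p,95,48)[0]
for _ in range(3):
    k=np.abs(np.hypot(*(plane("scene",p,95)[:,:2]-q).T)-48)<1.2;q=circ("scene",p[k],95,48)[0]
print("scene",q,k.sum())
# head in scene: top face extents rows 169.5..175.7, cols 314.5..329 ; white-teal mask
b=cv2.GaussianBlur(s,(0,0),.5).astype(int);m=(b[...,0]>80)&(b.sum(2)>340)&(np.arange(420)[:,None]<178)&(np.arange(560)>308)&(np.arange(560)<335)&(np.arange(420)[:,None]>166)
m[:,:313]=0
cc=blob(m,(321,173));print(cc.min(0),cc.max(0),circ("scene",cc,96),circ("scene",cc,96,17))
E
```

```text
[478.00448482 122.73063643] [ 0.9 -0.2 -0.7 -0.9  0.5 -0.5 -0.5 -0.5 -0.2 -0.1 -0.5 -0.5 -0.4 -0.8]
scene [480.27190309 122.21076404] 35
[315 170] [329 176] (array([589.07195043,  48.93283969,  15.06589853]), np.float64(0.9075501574879787)) (array([589.09306509,  48.8396329 ]), np.float64(1.8952850165622777))
```

```bash
cat >d.py <<'E'
import sys,numpy as np
from bench import arm
from scipy.spatial.transform import Rotation as R
s=arm.read_state();r=R.from_quat(s["ee_rot"]);g=np.array(list(map(float,sys.argv[1:4])))
print("t",s["clock"],"pos",s["position"].round(1),"yaxis",r.as_matrix()[:,1].round(3),"zaxis",r.as_matrix()[:,2].round(3),"tool delta",r.inv().apply(g-s["position"]).round(1),"F",s["contact_force"].round(1),"w",round(s["gripper_width"],1),"gf",round(s["grasp_force"],1))
E
```

Call:
jog_arm(
  rows=[
    [-400, 430, 0, 0, 0, 0],
    [-400, 430, 0, 0, 0, 0],
    [-400, 430, 0, 0, 0, 0],
    [-400, 430, 0, 0, 0, 0],
    [-400, 430, 0, 0, 0, 0],
    [-400, 430, 0, 0, 0, 0],
    [-400, 430, 0, 0, 0, 0],
    [-400, 430, 0, 0, 0, 0],
    [-400, 430, 0, 0, 0, 0],
    [-400, 430, 0, 0, 0, 0],
  ],
  finger_gap=50,
)

```text
clock: 1.1
position: [419.5, -80.9, 248.4]
ee_rot: [-0.226, 0.974, 0.0, 0.0]
contact_force: [1.3, 0.1, -0.4]
gripper_width: 50.0
grasp_force: 0.0
```

```bash
python3 d.py 447 352 140
python3 -c "
from h import *
print(plane('top',[[266,284],[182,204],[282,150]],50))"
```

```text
t 1.1 pos [419.5 -80.9 248.4] yaxis [-0.439  0.898  0.   ] zaxis [ 0.  0. -1.] tool delta [-214.9  376.8  108.4] F [ 1.3  0.1 -0.4] w 50.0 gf 0.0
[[373.88122917 269.40753153  50.        ]
 [537.22811232 451.70608158  50.        ]
 [659.49791504 242.44889328  50.        ]]
```

Call:
jog_arm(
  rows=[
    [-215, 377, 50, 0, 0, 0],
    [-215, 377, 50, 0, 0, 0],
    [-215, 377, 50, 0, 0, 0],
    [-215, 377, 50, 0, 0, 0],
    [-215, 377, 50, 0, 0, 0],
    [-215, 377, 50, 0, 0, 0],
    [-215, 377, 50, 0, 0, 0],
    [-215, 377, 50, 0, 0, 0],
    [-215, 377, 50, 0, 0, 0],
    [-215, 377, 100, 0, 0, 0],
  ],
)

```text
clock: 2.1
position: [450.7, 358.2, 152.8]
ee_rot: [-0.228, 0.974, 0.004, 0.007]
contact_force: [0.5, 0.5, -0.5]
gripper_width: 49.9
grasp_force: 0.0
```

Call:
jog_arm(
  rows=[
    [0, 0, 0, 0, 0, 0],
    [0, 0, 0, 0, 0, 0],
    [0, 0, 0, 0, 0, 0],
  ],
)

```text
clock: 2.4
position: [448.2, 350.3, 150.3]
ee_rot: [-0.225, 0.974, 0.001, 0.001]
contact_force: [0.3, -0.0, 0.4]
gripper_width: 50.0
grasp_force: 0.0
```

```bash
python3 d.py 447 352 140
```

```text
t 2.4 pos [448.2 350.3 150.3] yaxis [-0.439  0.898  0.001] zaxis [ 0.002  0.002 -1.   ] tool delta [ 0.3  2.  10.3] F [ 0.3 -0.   0.4] w 50.0 gf 0.0
```

Call:
jog_arm(
  rows=[
    [0.5, 1.5, 40, 0, 0, 0],
    [0.5, 1.5, 70, 0, 0, 0],
    [0.5, 1.5, 90, 0, 0, 0],
    [0.5, 1.5, 105, 0, 0, 0],
    [0.5, 1.5, 112, 0, 0, 0],
    [0.5, 1.5, 116, 0, 0, 0],
    [0.5, 1.5, 116, 0, 0, 0],
    [0.5, 1.5, 116, 0, 0, 0],
    [0.5, 1.5, 116, 0, 0, 0],
  ],
)

```text
clock: 3.3
position: [446.5, 351.8, 33.3]
ee_rot: [-0.225, 0.974, 0.001, 0.001]
contact_force: [-0.0, -0.2, -0.2]
gripper_width: 50.2
grasp_force: 0.0
```

```bash
python3 d.py 447 352 33
python3 - <<'E'
from h import *
f=lambda a,x,y:cv2.resize(a[y:y+75,x:x+100],(400,300),interpolation=cv2.INTER_CUBIC)
cv2.imwrite("pics/c3.png",np.hstack([f(arm.get_image("top"),180,210),f(arm.get_image("scene"),205,250)]))
E
```

```text
t 3.3 pos [446.5 351.8  33.3] yaxis [-0.439  0.898  0.001] zaxis [ 0.001  0.002 -1.   ] tool delta [-0.5 -0.   0.3] F [-0.  -0.2 -0.2] w 50.2 gf 0.0
```

View pics/c3.png

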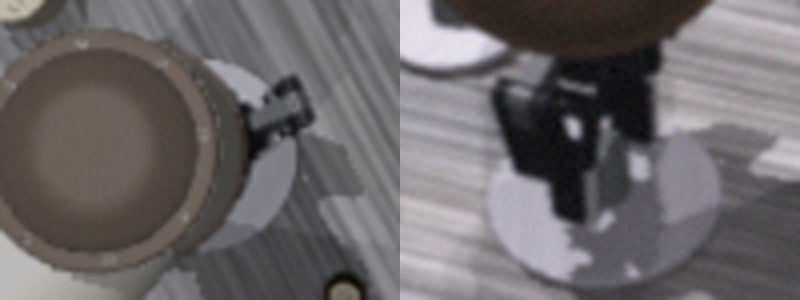

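In the scene half of the crop, the fingers straddle the knob at about (248,298), just above the plate. I'll close the gripper and lift.

Call:
jog_arm(
  rows=[
    [0, 0, 0, 0, 0, 0],
    [0, 0, 0, 0, 0, 0],
    [0, 0, 0, 0, 0, 0],
    [0, 0, 0, 0, 0, 0],
    [0, 0, 0, 0, 0, 0],
    [0, 0, 0, 0, 0, 0],
    [0, 0, 0, 0, 0, 0],
    [0, 0, 0, 0, 0, 0],
  ],
  finger_gap=10,
)

```text
clock: 4.2
position: [446.3, 351.6, 32.8]
ee_rot: [-0.226, 0.974, 0.0, 0.0]
contact_force: [-1.8, -0.7, 5.3]
gripper_width: 22.0
grasp_force: 59.0
```

```bash
python3 d.py 447 352 33
```

```text
t 4.2 pos [446.3 351.6  32.8] yaxis [-0.44   0.898  0.   ] zaxis [ 0.     0.001 -1.   ] tool delta [-0.9  0.1 -0.2] F [-1.8 -0.7  5.3] w 22.0 gf 59.0
```

Call:
jog_arm(
  rows=[
    [0, 0, -3, 0, 0, 0],
    [0, 0, -10, 0, 0, 0],
    [0, 0, -30, 0, 0, 0],
    [0, 0, -60, 0, 0, 0],
    [0, 0, -90, 0, 0, 0],
    [0, 0, -120, 0, 0, 0],
    [0, 0, -140, 0, 0, 0],
    [0, 0, -147, 0, 0, 0],
    [0, 0, -147, 0, 0, 0],
  ],
)

```text
clock: 5.1
position: [446.1, 351.4, 179.9]
ee_rot: [-0.225, 0.974, 0.001, 0.0]
contact_force: [0.3, -0.4, -1.8]
gripper_width: 22.2
grasp_force: 58.8
```

```bash
python3 d.py 479 122.5 165
```

```text
t 5.1 pos [446.1 351.4 179.9] yaxis [-0.439  0.898  0.001] zaxis [ 0.001  0.001 -1.   ] tool delta [  71.  -220.1   14.6] F [ 0.3 -0.4 -1.8] w 22.2 gf 58.8
```

Call:
jog_arm(
  rows=[
    [4, -10, 0, 0, 0, 0],
    [12, -35, 0, 0, 0, 0],
    [20, -65, 0, 0, 0, 0],
    [30, -95, 0, 0, 0, 0],
    [40, -125, 0, 0, 0, 0],
    [50, -155, 0, 0, 0, 0],
    [60, -185, 0, 0, 0, 0],
    [66, -205, 0, 0, 0, 0],
    [70, -217, 5, 0, 0, 0],
    [71, -220, 14, 0, 0, 0],
  ],
)

```text
clock: 6.1
position: [478.6, 121.0, 164.2]
ee_rot: [-0.224, 0.974, -0.0, -0.001]
contact_force: [0.4, 0.3, -1.5]
gripper_width: 22.5
grasp_force: 59.0
```

Call:
jog_arm(
  rows=[
    [0, 0, 0, 0, 0, 0],
    [0, 0, 0, 0, 0, 0],
    [0, 0, 0, 0, 0, 0],
  ],
)

```text
clock: 6.4
position: [479.1, 123.3, 165.2]
ee_rot: [-0.226, 0.974, -0.0, 0.0]
contact_force: [-0.2, 0.4, -1.5]
gripper_width: 22.1
grasp_force: 58.9
```

```bash
python3 d.py 479 122.5 165
python3 - <<'E'
from h import *
a,b=arm.get_image("top"),arm.get_image("scene");cv2.imwrite("pics/top4.png",a);cv2.imwrite("pics/scene4.png",b)
f=lambda a,x,y:cv2.resize(a[y:y+75,x:x+100],(400,300),interpolation=cv2.INTER_CUBIC)
cv2.imwrite("pics/c4.png",np.hstack([f(a,290,200),f(b,285,155)]))
E
```

```text
t 6.4 pos [479.1 123.3 165.2] yaxis [-0.44   0.898 -0.   ] zaxis [ 0. -0. -1.] tool delta [ 0.4 -0.7  0.2] F [-0.2  0.4 -1.5] w 22.1 gf 58.9
```

View pics/c4.png

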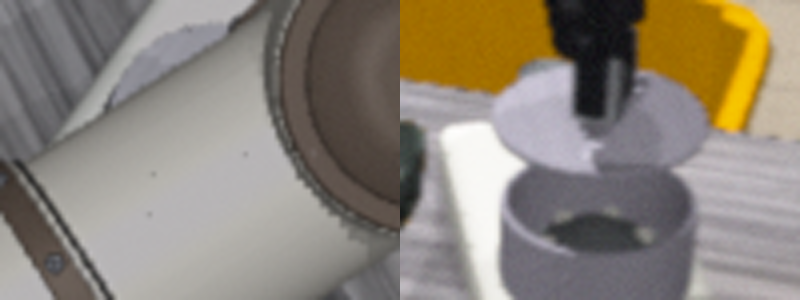

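The scene view shows the cover held level above the bowl, with the plate centred near (335,185). The arm hides it from the top camera. I'll measure the plate against the bowl rim in the scene view.

```bash
python3 - <<'E'
from h import *
s=cv2.imread("pics/scene4.png");z=143.4
e=proj("scene",[[479+53*np.cos(a),123+53*np.sin(a),z] for a in np.linspace(0,6.28,40)])
E_=cv2.fitEllipse(np.float32(e));print(E_)
# lavender mask: B-G and B-R
b=cv2.GaussianBlur(s,(0,0),.7).astype(int)
for nm,img in(("gray",s),):
    g=cv2.cvtColor(cv2.GaussianBlur(s,(0,0),.6),cv2.COLOR_BGR2GRAY).astype(np.float32)
    bl=cv2.GaussianBlur(s,(0,0),.6)[...,0].astype(np.float32)
    c=np.array(E_[0]);ax=(E_[1][1]/2,E_[1][0]/2)
    for A in range(0,360,15):
        a=np.radians(A);u=np.array([np.cos(a)*ax[0],np.sin(a)*ax[1]]);L=np.hypot(*u);r=np.arange(-5,5.1,.5)
        p=np.float32(c+u/L*(L+r)[:,None]);v=cv2.remap(bl,p[:,0].copy(),p[:,1].copy(),cv2.INTER_LINEAR).ravel();print(A,p[10].round(),v.astype(int))
E
```

```text
((335.7109375, 184.77793884277344), (27.328535079956055, 54.774169921875), 92.44366455078125)
0 [363. 185.] [151 151 150 146 140 127 111  86  61  37  16   9   4   2   0   0   0   0
   0   0   0]
15 [362. 188.] [150 150 150 150 149 149 148 146 146 148 150 153 156 157 157 157 157 157
 157 159 160]
30 [359. 192.] [153 153 152 152 150 149 147 145 145 145 150 155 161 168 172 175 176 176
 175 174 174]
45 [355. 194.] [148 150 151 152 152 151 150 148 145 144 144 149 155 163 170 175 177 179
 181 183 184]
60 [349. 197.] [133 132 132 131 130 129 126 125 124 122 118 114 111 107 104 105 105 104
 103 101  99]
75 [343. 198.] [132 131 128 125 120 114 111 110 110 111 111 110 108 107 105 104 104 104
 104 103 102]
90 [336. 198.] [133 131 126 121 115 109 108 107 110 113 113 112 110 108 108 108 108 109
 109 109 110]
105 [329. 198.] [206 204 201 198 196 194 189 182 173 157 142 131 121 116 113 112 111 111
 111 111 111]
120 [322. 197.] [198 198 199 198 197 195 188 181 172 158 143 129 120 113 108 106 105 104
 104 104 104]
135 [316. 194.] [197 196 195 194 193 190 185 180 173 168 167 172 186 202 214 226 233 23
[... 691 characters left out ...]
196 188 178 168 159 150 140 130
 119 102  77]
255 [329. 172.] [27 29 32 33 33 39 48 55 62 71 77 82 80 73 62 49 35 31 25 24 24]
270 [336. 171.] [52 52 52 50 48 47 46 45 45 43 41 39 36 32 28 25 22 21 20 20 21]
285 [343. 172.] [56 53 49 49 51 52 52 54 56 55 52 45 40 35 31 29 22 16 11  6  4]
300 [349. 173.] [126 124 127 132 137 140 140 134 115  94  68  45  23   8   4   1   0   0
   0   0   0]
315 [355. 175.] [150 150 149 147 142 135 126 108  87  65  43  23  10   4   0   0   0   0
   0   0   0]
330 [359. 178.] [148 147 147 144 135 123 104  81  57  34  17   6   2   0   0   0   0   0
   0   0   0]
345 [362. 181.] [150 150 148 143 134 119  99  73  48  27  10   4   0   0   0   0   0   0
   0   0   0]
```

```bash
python3 - <<'E'
from h import *
z=143.4
E_=((335.711,184.778),(27.33,54.77));c=np.array(E_[0]);ax=(27.385,13.665)
d={345:-1.6,0:-1.6,330:-1.7,315:-1.0,300:-.7,210:1.7,225:2,195:1.5}
dl={105:-.2,120:-.2,60:.5}
def pt(d):
    o=[]
    for A,r in d.items():
        a=np.radians(A);u=np.array([np.cos(a)*ax[0],np.sin(a)*ax[1]]);L=np.hypot(*u);o.append(c+u/L*(L+r))
    return np.array(o)
for zz in(z,):
    P=np.r_[plane("scene",pt(d),zz),plane("scene",pt(dl),zz-5)][:,:2]
    f=least_squares(lambda v:np.hypot(*(P-v).T)-53,[478,125]);print("plate seen",f.x,f.fun.round(1))
    P=P[:len(d)];f=least_squares(lambda v:np.hypot(*(P-v).T)-53,[478,125]);print("plate seen, upper only",f.x,f.fun.round(1))
q=[480.3,122.2,95];print(proj("scene",q),proj("scene",[*f.x,z]),proj("scene",[479,123,z]))
E
```

```text
plate seen [484.45462913 121.29042586] [-0.7  0.  -2.1 -2.1 -3.3 -2.2 -2.  -1.  -3.5 -3.2 -0.9]
plate seen, upper only [481.65197084 124.06840205] [ 0.  -0.3 -0.5  0.4 -0.2 -0.6  0.6 -0.5]
[[334.24110484 204.4947028 ]] [[334.17351069 183.76158587]] [[335.54050742 184.07823989]]
```

```bash
python3 d.py 478.1 121.9 133
```

```text
t 6.5 pos [479.1 123.2 165.5] yaxis [-0.44   0.898  0.   ] zaxis [ 0.  0. -1.] tool delta [ 1.5 -0.8 32.4] F [ 0.6 -0.4 -1.8] w 22.0 gf 58.9
```

Call:
jog_arm(
  rows=[
    [0.5, -0.5, 5, 0, 0, 0],
    [1, -1, 15, 0, 0, 0],
    [1, -1, 25, 0, 0, 0],
    [1, -1, 32, 0, 0, 0],
    [1, -1, 32, 0, 0, 0],
    [1, -1, 32, 0, 0, 0],
    [1, -1, 32, 0, 0, 0],
  ],
)

```text
clock: 7.2
position: [478.8, 121.3, 133.6]
ee_rot: [-0.226, 0.974, 0.0, 0.0]
contact_force: [0.8, 0.5, -1.9]
gripper_width: 22.1
grasp_force: 58.9
```

```bash
python3 d.py 478.1 121.9 133
python3 - <<'E'
from h import *
b=arm.get_image("scene");cv2.imwrite("pics/scene5.png",b)
cv2.imwrite("pics/c5.png",cv2.resize(b[155:230,285:385],(800,600),interpolation=cv2.INTER_CUBIC))
E
```

```text
t 7.2 pos [478.8 121.3 133.6] yaxis [-0.439  0.898 -0.   ] zaxis [ 0.001  0.    -1.   ] tool delta [0.4 0.9 0.6] F [ 0.8  0.5 -1.9] w 22.1 gf 58.9
```

View pics/c5.png

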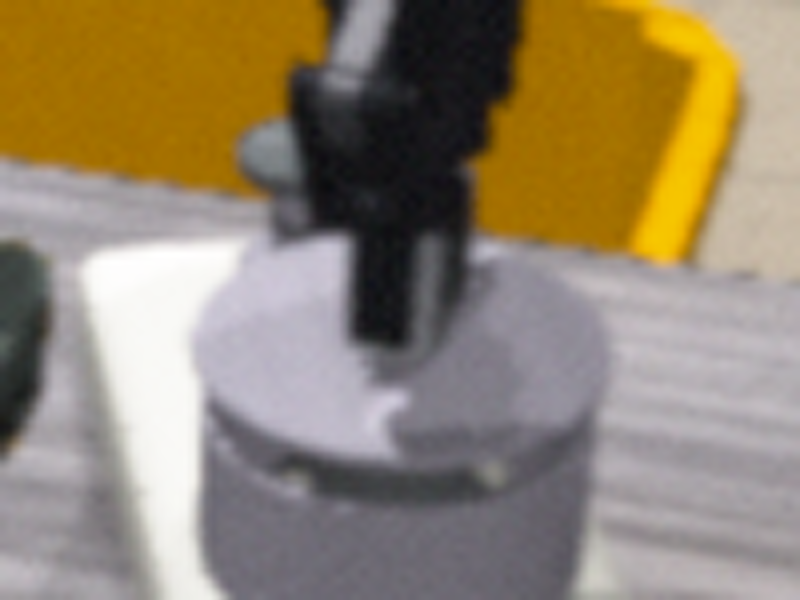

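The disc hangs just above the mouth, roughly concentric. The plate spans columns 195–608 of the enlarged crop and the bowl 203–590. I'll lower it slowly and watch the force.

Call:
jog_arm(
  rows=[
    [0.4, 0.7, 3, 0, 0, 0],
    [0.4, 0.7, 5, 0, 0, 0],
    [0.4, 0.7, 7, 0, 0, 0],
    [0.4, 0.7, 8, 0, 0, 0],
    [0.4, 0.7, 8, 0, 0, 0],
  ],
)

```text
clock: 7.75
position: [477.8, 121.5, 125.1]
ee_rot: [-0.225, 0.974, -0.0, -0.0]
contact_force: [-0.4, -0.3, -1.9]
gripper_width: 22.1
grasp_force: 58.9
```

```bash
python3 d.py 478.1 121.9 122
```

```text
t 7.75 pos [477.8 121.5 125.1] yaxis [-0.439  0.898 -0.   ] zaxis [-0. -0. -1.] tool delta [-0.5  0.2  3.1] F [-0.4 -0.3 -1.9] w 22.1 gf 58.9
```

The disc is already about 3 mm below the rim with no contact force, so I'll keep lowering.

Call:
jog_arm(
  rows=[
    [0, 0, 1, 0, 0, 0],
    [0, 0, 2, 0, 0, 0],
    [0, 0, 2.5, 0, 0, 0],
    [0, 0, 3, 0, 0, 0],
    [0, 0, 3, 0, 0, 0],
    [0, 0, 3, 0, 0, 0],
  ],
)

```text
clock: 8.35
position: [477.9, 121.6, 122.3]
ee_rot: [-0.225, 0.974, -0.0, 0.0]
contact_force: [-0.4, 0.3, -1.5]
gripper_width: 22.2
grasp_force: 58.9
```

```bash
python3 d.py 478.1 121.9 122
```

```text
t 8.35 pos [477.9 121.6 122.3] yaxis [-0.439  0.898 -0.   ] zaxis [ 0.  0. -1.] tool delta [-0.4  0.2  0.3] F [-0.4  0.3 -1.5] w 22.2 gf 58.9
```

Call:
jog_arm(
  rows=[
    [0, 0, 0.4, 0, 0, 0],
    [0, 0, 0.8, 0, 0, 0],
    [0, 0, 0.8, 0, 0, 0],
    [0, 0, 0.8, 0, 0, 0],
  ],
)

```text
clock: 8.75
position: [477.9, 121.6, 121.8]
ee_rot: [-0.225, 0.974, 0.0, 0.0]
contact_force: [-0.8, -0.1, 1.4]
gripper_width: 22.2
grasp_force: 59.0
```

```bash
python3 d.py 478.1 121.9 122
```

```text
t 8.75 pos [477.9 121.6 121.8] yaxis [-0.439  0.898 -0.   ] zaxis [ 0.  0. -1.] tool delta [-0.3  0.2 -0.2] F [-0.8 -0.1  1.4] w 22.2 gf 59.0
```

Contact comes exactly at seating height, with Fz up by about 3 N. I'll release and rise.

Call:
jog_arm(
  rows=[
    [0, 0, 0, 0, 0, 0],
    [0, 0, 0, 0, 0, 0],
    [0, 0, 0, 0, 0, 0],
    [0, 0, 0, 0, 0, 0],
    [0, 0, 0, 0, 0, 0],
    [0, 0, 0, 0, 0, 0],
  ],
  finger_gap=50,
)

```text
clock: 9.35
position: [477.9, 121.6, 121.5]
ee_rot: [-0.225, 0.974, -0.0, 0.0]
contact_force: [-0.0, 0.1, 0.2]
gripper_width: 49.7
grasp_force: 0.0
```

Call:
jog_arm(
  rows=[
    [0, 0, -5, 0, 0, 0],
    [0, 0, -15, 0, 0, 0],
    [0, 0, -40, 0, 0, 0],
    [0, 0, -80, 0, 0, 0],
    [0, 0, -110, 0, 0, 0],
    [0, 0, -110, 0, 0, 0],
    [0, 0, -110, 0, 0, 0],
  ],
)

```text
clock: 10.05
position: [477.9, 121.7, 232.8]
ee_rot: [-0.225, 0.974, 0.001, 0.001]
contact_force: [0.4, -0.0, -0.4]
gripper_width: 49.9
grasp_force: 0.0
```

```bash
python3 d.py 586 50 180
python3 - <<'E'
from h import *
a,b=arm.get_image("top"),arm.get_image("scene");cv2.imwrite("pics/top6.png",a);cv2.imwrite("pics/scene6.png",b)
f=lambda a,x,y:cv2.resize(a[y:y+75,x:x+100],(400,300),interpolation=cv2.INTER_CUBIC)
cv2.imwrite("pics/c6.png",np.hstack([f(a,320,160),f(b,285,155)]))
E
```

```text
t 10.05 pos [477.9 121.7 232.8] yaxis [-0.439  0.898  0.001] zaxis [ 0.002  0.002 -1.   ] tool delta [ -65.5 -111.9   52.9] F [ 0.4 -0.  -0.4] w 49.9 gf 0.0
```

View pics/c6.png

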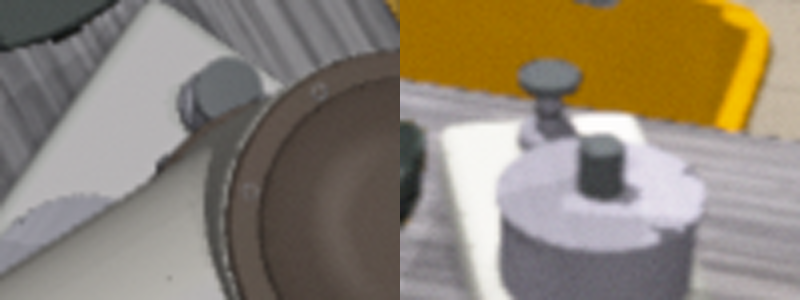

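The cover sits flat on the bowl (scene crop: plate on rim, knob upright, level) and is released. I'll close the fingers and move over the plunger.

Call:
jog_arm(
  rows=[
    [-10, -17, 0, 0, 0, 0],
    [-25, -43, 0, 0, 0, 0],
    [-45, -77, 0, 0, 0, 0],
    [-60, -103, 20, 0, 0, 0],
    [-65, -112, 50, 0, 0, 0],
    [-65.5, -112.5, 75, 0, 0, 0],
    [-65.5, -112.5, 82, 0, 0, 0],
    [-65.5, -112.5, 82, 0, 0, 0],
    [-65.5, -112.5, 82, 0, 0, 0],
  ],
  finger_gap=0,
)

```text
clock: 11.05
position: [586.6, 49.6, 150.4]
ee_rot: [-0.226, 0.974, -0.0, 0.001]
contact_force: [0.3, -0.3, 0.7]
gripper_width: -0.1
grasp_force: 0.0
```

```bash
python3 d.py 586 49.5 117
```

```text
t 11.05 pos [586.6  49.6 150.4] yaxis [-0.44   0.898 -0.001] zaxis [ 0.001 -0.    -1.   ] tool delta [ 0.6  0.2 33.4] F [ 0.3 -0.3  0.7] w -0.1 gf 0.0
```

Now I'll descend gently until contact, expected near TCP z = 113.

Call:
jog_arm(
  rows=[
    [0, 0, 10, 0, 0, 0],
    [0, 0, 22, 0, 0, 0],
    [0, 0, 30, 0, 0, 0],
    [0, 0, 34, 0, 0, 0],
    [0, 0, 34, 0, 0, 0],
    [0, 0, 34, 0, 0, 0],
  ],
)

```text
clock: 11.65
position: [586.3, 49.3, 115.6]
ee_rot: [-0.226, 0.974, -0.0, 0.0]
contact_force: [0.1, 0.5, -0.1]
gripper_width: -0.2
grasp_force: 0.0
```

```bash
python3 d.py 586 49.5 113
```

```text
t 11.65 pos [586.3  49.3 115.6] yaxis [-0.439  0.898 -0.   ] zaxis [ 0. -0. -1.] tool delta [0.2 0.3 2.6] F [ 0.1  0.5 -0.1] w -0.2 gf 0.0
```

Call:
jog_arm(
  rows=[
    [0, 0, 1, 0, 0, 0],
    [0, 0, 2, 0, 0, 0],
    [0, 0, 2, 0, 0, 0],
  ],
)

```text
clock: 11.95
position: [586.1, 49.3, 113.6]
ee_rot: [-0.225, 0.974, 0.0, 0.0]
contact_force: [-0.5, 0.3, 0.9]
gripper_width: 0.0
grasp_force: 0.0
```

```bash
python3 d.py 586 49.5 113
```

```text
t 11.95 pos [586.1  49.3 113.6] yaxis [-0.439  0.898  0.   ] zaxis [ 0.  0. -1.] tool delta [0.  0.2 0.6] F [-0.5  0.3  0.9] w 0.0 gf 0.0
```

Call:
jog_arm(
  rows=[
    [0, 0, 1, 0, 0, 0],
    [0, 0, 2, 0, 0, 0],
    [0, 0, 2, 0, 0, 0],
  ],
)

```text
clock: 12.25
position: [586.3, 49.3, 111.8]
ee_rot: [-0.226, 0.974, -0.0, 0.0]
contact_force: [-0.5, 0.7, 2.2]
gripper_width: -0.0
grasp_force: 1.1
```

```bash
python3 d.py 586 49.5 113
```

```text
t 12.25 pos [586.3  49.3 111.8] yaxis [-0.439  0.898 -0.   ] zaxis [ 0.001  0.    -1.   ] tool delta [ 0.2  0.3 -1.2] F [-0.5  0.7  2.2] w -0.0 gf 1.1
```

Contact is at about z = 113, as predicted. I'll press on to z ≈ 103 for half travel.

Call:
jog_arm(
  rows=[
    [0, 0, 2, 0, 0, 0],
    [0, 0, 4, 0, 0, 0],
    [0, 0, 6, 0, 0, 0],
    [0, 0, 7, 0, 0, 0],
    [0, 0, 8, 0, 0, 0],
    [0, 0, 8.4, 0, 0, 0],
    [0, 0, 8.4, 0, 0, 0],
    [0, 0, 8.4, 0, 0, 0],
    [0, 0, 8.4, 0, 0, 0],
  ],
)

```text
clock: 13.15
position: [586.3, 49.3, 103.5]
ee_rot: [-0.226, 0.974, -0.0, 0.0]
contact_force: [-1.0, -0.4, 5.4]
gripper_width: -0.1
grasp_force: 2.8
```

```bash
python3 - <<'E'
from h import *
Z=[];F=[];I=[]
for i in range(8):
    I.append(arm.get_image("scene").astype(float));s=arm.read_state();Z.append(s["position"][2]);F.append(s["contact_force"][2])
b=np.uint8(np.mean(I,0));cv2.imwrite("pics/scene7.png",b);print(s["clock"],np.mean(Z),np.std(Z),np.mean(F),np.std(F))
a=arm.get_image("top")
f=lambda a,x,y,w,h:cv2.resize(a[y:y+h,x:x+w],(400,300),interpolation=cv2.INTER_CUBIC)
cv2.imwrite("pics/c7.png",np.hstack([f(b,302,162,40,30),f(b,270,150,100,75)]))
E
```

```text
13.55 103.52204027263838 0.00985202783566695 5.778143167181324 0.3539692206460412
```

View pics/c7.png

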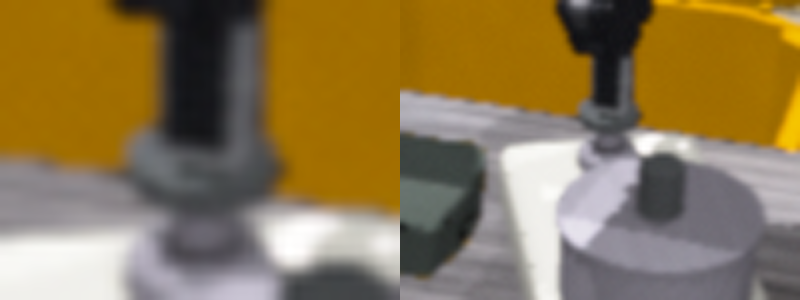

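The head is pressed down, with the collar just under it, and the cover is still seated. Height and force both put travel at about 9.5 mm, so I'll add the last 0.5 mm.

Call:
jog_arm(
  rows=[
    [0, 0, 0.3, 0, 0, 0],
    [0, 0, 0.5, 0, 0, 0],
    [0, 0, 0.5, 0, 0, 0],
    [0, 0, 0.5, 0, 0, 0],
    [0, 0, 0.5, 0, 0, 0],
  ],
)

```text
clock: 14.1
position: [586.3, 49.3, 103.1]
ee_rot: [-0.226, 0.974, -0.0, 0.0]
contact_force: [-1.6, -0.3, 5.7]
gripper_width: 0.4
grasp_force: 2.9
```

```bash
python3 - <<'E'
from bench import arm
import numpy as np,cv2
F=[];Z=[]
for i in range(8):
    im=arm.get_image("top");s=arm.read_state();Z.append(s["position"][2]);F.append(s["contact_force"][2])
print(s["clock"],np.mean(Z),np.mean(F))
E
```

```text
14.5 103.06830864155313 5.723064185992977
```

```bash
python3 -c "
from bench import arm
print(arm.job_done())"
```

```text
the job is handed in; nothing more can be done
None
```

The large cover is seated level on the spinner bowl and released. The plunger is held at about half travel (about 9.9 mm by arm height, 5.7 N), and I handed the job in at about 14.5 s.

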